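# Switch off the fuming chamber's heater and hold its lid half open

## Task

The fuming run is over: while the chamber's lid is still shut, turn the heater off at its red rotary switch (leave the black extractor switch on). Then lift the clear lid smoothly by its black bar and hold it half open, at 45 degrees, so that I can reach in for the exhibit; never let it drop. Finish while still gripping the bar and holding the lid there, since it falls shut by itself, and leave everything else on the bench and in the chamber where it lies.

Things in the scene. Friction and masses are not known exactly. Their poses are not given: they have to be found in the camera images.
- chamber: Fuming chamber, fixed to the bench: grey plinth 290 x 350 x 35 mm with clear walls above it to a rim at z = 130 mm, 280 mm deep (its x) and 340 mm wide (its y); closed by the clear lid. Origin at the centre of its underside on the bench; x points from the front (bar side) to the hinge side, z up. It stands somewhere in front of the robot, turned up to 0.2 rad
- lid: Clear lid in an aluminium frame, 284 x 350 mm and 12 mm thick, about 0.65 kg (0.5 to 0.85), hinged along the chamber's far edge; free hinge, no stay: it falls shut when released. Origin on the hinge axis at mid width; x along the lid, the front edge at x = -290 mm, z out of its upper face (which lies at z = 12 mm). Same axes as the chamber when shut
- lid_hinge (a joint): Opening angle of the lid in rad: 0 shut (start), 0.785 = 45 degrees, stop at 1.75; turns about the +y axis of the chamber, the front edge rising and going back
- lid_axis (a point): Point on the hinge axis at mid width, at x = +145 mm, z = 132 mm of the chamber; the axis runs along the chamber's y; axes of the chamber; does not move with the lid
- lid_bar (a point): Middle of the lid's black round grip bar, 12 mm thick and 140 mm long along the lid's y, standing on two end posts near the lid's front edge; its centre 40 mm above the lid's upper face, at x = -235 mm, z = +52 mm from the hinge axis in the lid's axes; turns with the lid. A gripper pointing straight down can hold it while it pivots between the pads
- heater_box: Grey switch box 110 x 90 mm, 100 mm high, fixed to the bench to the left or to the right of the chamber, with a yellow plate and a red rotary handle on top. Origin under its centre, x pointing away from the robot, axes parallel to the chamber's
- heater_switch (a joint): Red heater switch in rad: 1.047 (60 degrees) = on (start), 0 = off. Grows clockwise seen from above, so off is 60 degrees counter-clockwise from on. A snap spring holds it at both ends (about 0.1 N m to leave one) and throws it home once past the middle; hard stops at both ends
- heater_grip (a point): Point on the red handle's turning axis, 134 mm above the bench, in the axes of the handle, which turn with it: x along the grip bar towards its pointer (white stripe). The bar is 52 mm long, 13 mm wide, from 108 to 140 mm above the bench, on a 48 mm disc. Off: pointer along the box's +x (white dot); on: 60 degrees clockwise of that (black dot)
- fan_box: The same kind of box on the other side of the chamber, with a grey plate and a black handle: the extractor's switch, to be left on. Same origin and axes as heater_box
- fan_switch (a joint): Black extractor switch in rad, same sense and detents: 1.047 = on (start, to stay so), 0 = off
- exhibit: Steel open-ended wrench 180 x 38 x 8 mm lying in the chamber on the plinth; to be left there. Origin under its centre, x along it
- magnifier: White hand magnifier lying flat, lens ring 92 mm across and 16 mm high, handle 120 mm; origin under the lens, handle to -x
- caliper: Steel slide caliper lying flat, 235 mm long, 11 mm high; origin under the middle of its beam, x along it
- powder_jar: Dark powder jar, 48 mm across, 75 mm high; origin under its centre
- glass_jar: Glass jar with a black cap, 68 mm across, 85 mm high; origin under its centre
- lifting_tape: Roll of yellow lifting tape standing on end, 76 mm across, 48 mm high; origin under its centre
Things that resemble listed ones, but are neither listed nor needed, are in the scene too. Leave any green or purple look-alike of the fan_box alone.

How it is judged:
On the way, in this order (a step that is already met when the one before it is completed fails the run):
1. the heater switch is turned off with the lid still shut (value of joint heater_switch below 0.12 rad and value of joint lid_hinge below 0.05 rad), for 0.2 s.
2. the lid is held between 40 and 50 degrees by the gripper (value of joint lid_hinge between 0.698 and 0.873 rad and contact force between the fingers and lid above 1 N), for 0.3 s.
At the end, for the whole second after the job is handed in: The lid is held still by the gripper's fingers (contact over 1 N) at 45 degrees, give or take 5; the heater switch is off (below 0.12 rad), the extractor switch still on (above 0.9 rad) (all of step 2 and velocity of joint lid_hinge between -0.1 and 0.1 rad/s and value of joint heater_switch below 0.12 rad and value of joint fan_switch above 0.9 rad); the arm keeps its last pose, push and grip.
It fails at once if the lid is opened while the heater is on (value of joint lid_hinge above 0.1 rad and value of joint heater_switch above 0.3 rad).
It fails at once if the lid is dropped (closing faster than 1.2 rad/s) (velocity of joint lid_hinge below -1.2 rad/s).
It fails at once if the lid is thrown open (faster than 2.5 rad/s) (velocity of joint lid_hinge above 2.5 rad/s).
It fails at once if the extractor switch is turned (value of joint fan_switch below 0.7 rad).
It fails at once if the exhibit is moved more than 15 mm, or another loose thing on the bench more than 20 mm (distance of exhibit from where it was at the start of the episode above 0.015 m or distance of any of magnifier, caliper, powder_jar, glass_jar, lifting_tape from where it was at the start of the episode above 0.02 m).
It also fails if it takes over 50 s, if anything falls off the work surface, if the arm or the gripper's body presses on something with over 40 N, if the wrist force passes 120 N, or if a joint passes its speed limit or range.

## Robot

A 6-joint arm with a two-finger parallel gripper is mounted at the origin on the work surface. World frame = base frame: x ahead of the robot, y to its left, z up, the work surface at z = 0. Lengths are in m, angles in rad, forces in N, time in s.
With the tool pointing down it reaches from about 0.3 to 0.775 m from the base axis. Payload 14.6 kg.
Tool frame: the origin (TCP) lies on the centre line of the jaws, within the pads' length; the fingertips stand 19 mm ahead of it and the grasp point (between the pads) is the TCP; z points along the fingers, y is the line along which they close (so a half turn about z gives the same grasp; the last joint's range is limited). The gripper opens to 94 mm and grips with 3 to 60 N. Pads are 16 mm wide; open, the fingers measure 119 mm over their backs; the gripper's body (75 mm by 177 mm) begins 78 mm behind the grasp point.
Start: joints at [1.196, 0.3, 1.521, -0, 1.321, -0.067], TCP at [0.167, 0.524, 0.224] pointing down, gripper open.
Joint ranges: [-3.03, 3.03], [-0.79, 2.21], [0.23, 2.52], [-1.04, 4.18], [0, 3.07], [-2.55, 2.55]. Speed limits (rad/s): [2.22, 2.22, 2.57, 3.14, 3.14, 3.14].

## Interface

Orientations are given as [roll, pitch, yaw] about the fixed x, y, z axes, in that order (R = Rz(yaw) Ry(pitch) Rx(roll)).
In Python, from station import get_obs, camera, workorder gives the robot as it stands.
- The arm moves only by the tool play_rows, never from a script. Its argument "motion" is a list that holds one entry, the list of rows, each a list of 7 numbers: the shift along the tool's x, y, z as a fraction of full scale, then the turn, a rotation vector about the tool's x, y, z as a fraction of full scale, then the opening, from -1 (shut) to 1 (fully open). In form: [[[x, y, z, ax, ay, az, grip], ...]]. A call has 1 to 10 rows; each row is the pose to reach, as a shift and turn from the pose commanded when the call began, along the tool's axes at that moment, turning the shorter way round; what a row does not reach only later rows make up. Full scale, the value 1, is 0.25 m for a shift and 2 pi rad for a turn. A row lasts 1/10 s, in which the tool goes at most 50 mm and 8.59 degrees, less where a joint would pass 70% of its speed; a pose out of reach is approached as far as the arm can. A call with a number of a shift or a turn outside -1 to 1 is refused whole. A call with a gripper value outside its range is refused whole. The fingers move at their own pace and stop on an object; "grip_force" is the grip in N (left out, the last holds). Time passes only in rows, so rows that repeat a pose let the fingers close. It gives the time, the measured TCP pose, the force, the opening and the grip force at its end, in the units of the state.
- get_obs(): the state, without advancing time (a new reading comes with each control period).
- camera(name): name is "scene" or "top" or "wrist"; returns a dict with "frame" (420x560x3 uint8, red, green, blue), "z_map" (420x560 float32, m along the optical axis (not along the pixel's ray), 0 where there is no reading), "camera_matrix" (3x3 intrinsics, pixels), "T" (4x4, takes a point from camera to world coordinates); the wrist camera has in their place "T_tool_cam" (4x4, takes a point from camera to tool coordinates, whose origin is the TCP and whose axes are the flange's). Camera axes: x right, y up, looking along -z (the intrinsics and any distortion apply to the point x, -y, -z); pixel columns grow to the right and rows downward; lengths in m; the calibration is good to about 2 mm. A picture is of the moment at which its call begins: read the wrist's pose just before it.
- workorder.hand_in(): hands the job in; it is judged then, once.
The state is a dict: "time_s": time; "qpos": joint angles; "joint_vel": joint speeds; "tau": joint torques, N m; "ee_pos": TCP position; "eef_rot": TCP orientation; "force": force on the tool from outside, world axes, zero at the start; "moment": the same for the moment, N m; "grip_width": finger opening in m; "grip_force": force on a finger pad.
Only numpy, scipy, OpenCV 4.12 (cv2) and the standard library are available. Lean on these libraries where they do the work, as an engineer would, in place of code of your own. Each camera call takes 0.05 s, during which the arm holds its last target. There are 200 camera calls.

## Working session

There is one attempt and no reset: what is moved stays moved. The work goes in short steps, Python scripts to look and compute and a tool call to move; the robot and the scene stay as the last step left them, time stands still between calls to the robot, and variables do not carry over. Pictures are saved under pics/ and viewed, at most 10 in all, crops included, and the job is handed in when it is done.

Besides the shell and the picture viewer there is one more tool, called after "Call:" as name(argument=value, ...), one argument or row to a line, values as JSON. play_rows: Moves the arm, as the interface text tells. Its arguments: {"type":"object","properties":{"motion":{"type":"array"},"grip_force":{"type":"number"}},"required":["motion"]}

```bash
mkdir -p pics; ls
python3 - <<'E'
from station import get_obs,camera
import cv2,numpy as np
o=get_obs();print(o)
for n in("top","scene"):
    c=camera(n);cv2.imwrite(f"pics/{n}0.png",c["frame"][:,:,::-1]);np.savez(f"{n}0.npz",**c);print(n,c["camera_matrix"],c["T"])
E
```

```text
pics
{'time_s': 0.0, 'qpos': array([ 1.19637870e+00,  3.00465876e-01,  1.52161955e+00, -2.66215598e-05,
        1.32071677e+00, -6.65825924e-02]), 'joint_vel': array([-0.00017651, -0.00099169, -0.0003495 ,  0.00062668,  0.00122054,
        0.00129536]), 'tau': array([-2.02225834e-03, -5.31811953e+01, -3.52723718e+01,  7.06928736e-02,
        2.45281780e-02, -1.18860912e-04]), 'ee_pos': array([0.16655198, 0.52390178, 0.22387292]), 'eef_rot': array([-3.14038407e+00, -5.47468212e-05,  2.83376419e+00]), 'force': array([-0.2082488 ,  0.50758359, -0.17578221]), 'moment': array([-0.01235925, -0.00866437,  0.00788041]), 'grip_force': 0.0, 'grip_width': 0.093990485378063}
top [[432.86926986   0.         267.24807648]
 [  0.         432.86926986 208.72182594]
 [  0.           0.           1.        ]] [[ 1.95926421e-02  9.91682290e-01 -1.27209921e-01  3.78158042e-01]
 [-9.99789926e-01  1.86670459e-02 -8.46433426e-03  7.37973361e-04]
 [-6.01929694e-03  1.27349037e-01  9.91839700e-01  1.47175746e+00]
 [ 0.00000000e+00  0.00000000e+00  0.00000000e+00  1.00000000e+00]]
scene [[435.37486591   0.         283.61496742]
 [  0.         435.37486591 203.65288551]
 [  0.           0.           1.        ]] [[-7.74347663e-01 -4.33539076e-01  4.60900822e-01  1.12471623e+00]
 [ 6.32759885e-01 -5.31457931e-01  5.63176167e-01  7.46504009e-01]
 [ 7.90522684e-04  7.27733699e-01  6.85859343e-01  1.03341358e+00]
 [ 0.00000000e+00  0.00000000e+00  0.00000000e+00  1.00000000e+00]]
```

View pics/top0.png

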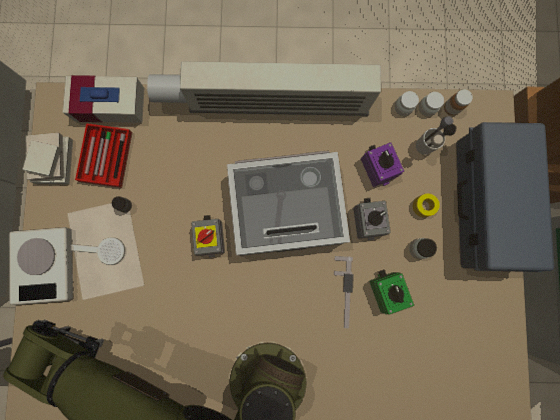

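View pics/scene0.png

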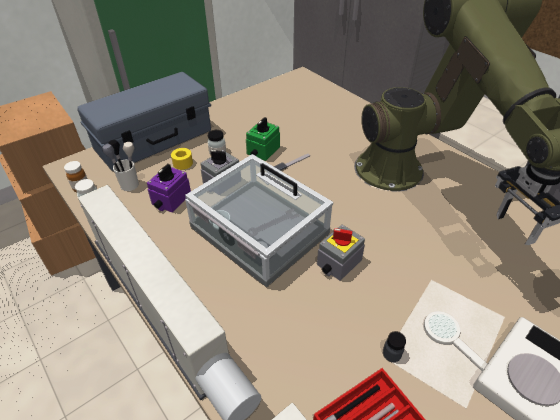

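The top view shows the red switch at (206,237) on the yellow plate, the lid bar at (291,230), and the extractor at (376,218). The chamber is turned by about 0.1 rad. Next I measure these from colour and depth.

```bash
cat > h.py <<'E'
import numpy as np,cv2
def cloud(c):
    z=c["z_map"];K=c["camera_matrix"];v,u=np.mgrid[:z.shape[0],:z.shape[1]]
    P=np.stack([(u-K[0,2])/K[0,0]*z,-(v-K[1,2])/K[1,1]*z,-z,np.ones_like(z)],-1)
    return (P@c["T"].T)[...,:3]
def axis(p):
    m=p.mean(0);w,V=np.linalg.eigh(np.cov((p-m)[:,:2].T));a=V[:,1];return m,a,np.sqrt(w),np.arctan2(a[1],a[0])
E
python3 - <<'E'
from h import *
for n in("top","scene"):
    c=dict(np.load(f"{n}0.npz"));P=cloud(c);f=c["frame"].astype(int);r,g,b=f[...,0],f[...,1],f[...,2];z=P[...,2]
    zone=np.zeros(z.shape,bool)
    if n=="top": zone[205:270,185:230]=1
    else: zone[215:285,310:370]=1
    red=zone&(r>120)&(g<80)&(b<80)&(z>.12)&(z<.16);yel=zone&(r>150)&(g>140)&(b<100)&(z>.08)&(z<.12)
    for k,m in(("red",red),("yel",yel)):
        p=P[m];q=(p.min(0)+p.max(0))/2;print(n,k,len(p),*[np.round(x,4) for x in axis(p)],"mid",q.round(4))
        print(cv2.minAreaRect((p[:,:2]*1000).astype(np.float32)))
    zone[:]=0
    if n=="top": zone[222:240,258:325]=1
    else: zone[155:200,255:305]=1
    m=zone&(f.max(2)<60)&(z>.16)&(z<.21);p=P[m];print(n,"bar",len(p),*[np.round(x,4) for x in axis(p)],p.min(0),p.max(0))
    # lid frame: height 0.135-0.15
    x,y=P[...,0],P[...,1]
    m=(z>.136)&(z<.152)&(x>.3)&(x<.75)&(abs(y)<.25);p=P[m];print(n,"lid",len(p),cv2.minAreaRect((p[:,:2]*1000).astype(np.float32)),p[:,2].mean())
E
```

```text
top red 51 [0.4628 0.2068 0.141 ] [-0.6128  0.7903] [0.0037 0.0138] 2.2303 mid [0.4653 0.2035 0.1411]
((464.77783203125, 204.6438446044922), (12.476175308227539, 50.3355598449707), 37.39881896972656)
top yel 181 [0.4633 0.2049 0.1025] [-0.7733 -0.634 ] [0.0217 0.0245] -2.4549 mid [0.4632 0.2063 0.1025]
((463.27630615234375, 205.89962768554688), (64.00221252441406, 64.44046020507812), 8.383524894714355)
top bar 158 [ 0.4821 -0.0593  0.1895] [-0.1328  0.9911] [0.0027 0.0423] 1.704 [ 0.46869358 -0.13164679  0.16687934] [0.49360074 0.0111037  0.19748037]
top lid 9855 ((567.4343872070312, 7.3310089111328125), (293.82073974609375, 465.6622314453125), 7.608747959136963) 0.14189035246540235
scene red 56 [0.4642 0.2082 0.1399] [-0.6525  0.7578] [0.0041 0.0133] 2.2816 mid [0.4676 0.2061 0.1377]
((465.1706848144531, 203.5692901611328), (16.664371490478516, 49.40144729614258), 36.100460052490234)
scene yel 147 [0.4733 0.2168 0.1026] [-0.7934  0.6088] [0.0158 0.0253] 2.4871 mid [0.4629 0.2074 0.1012]
((463.7843933105469, 204.7731170654297), (68.78804779052734, 67.04435729980469), 8.120380401611328)
scene bar 156 [ 0.4878 -0.0552  0.1846] [-0.1328  0.9911] [0.0022 0.0496] 1.7039 [ 0.47392786 -0.13218654  0.16048336] [0.50152364 0.01391433 0.19496341]
scene lid 7692 ((570.10205078125, 3.7149658203125), (299.27520751953125, 468.7561340332031), 7.425987243652344) 0.14176583676511442
```

Call:
play_rows(
  motion=[
    [[-0.08, -0.04, 0, 0, 0, 0.005, 1], [-0.16, -0.08, 0, 0, 0, 0.01, 1], [-0.26, -0.14, 0, 0, 0, 0.02, 1], [-0.36, -0.2, 0, 0, 0, 0.03, 1], [-0.46, -0.26, 0, 0, 0, 0.04, 1], [-0.56, -0.32, 0, 0, 0, 0.05, 1], [-0.66, -0.38, 0, 0, 0, 0.06, 1], [-0.76, -0.43, 0, 0, 0, 0.07, 1], [-0.86, -0.49, 0, 0, 0, 0.085, 1], [-0.96, -0.55, 0, 0, 0, 0.096, 1]],
  ],
  grip_force=20,
)

```text
time_s: 1.1
ee_pos: [0.3542, 0.3194, 0.2242]
eef_rot: [-3.141, -0.0, 2.227]
force: [-0.1, 0.6, 0.4]
grip_width: 0.0939
grip_force: 0.0
```

```bash
cat >> h.py <<'E'
from scipy.spatial.transform import Rotation as R
def rows(o,pos,yaw):
    "target -> shift and turn fractions in the tool frame (tool pointing down)"
    r=R.from_euler('xyz',o["eef_rot"]);T=R.from_euler('xyz',[np.pi,0,yaw])
    d=r.inv().apply(np.array(pos)-o["ee_pos"])/.25;w=(r.inv()*T).as_rotvec()/(2*np.pi)
    print("pos",o["ee_pos"].round(4),"rot",o["eef_rot"].round(4),"t",round(o["time_s"],2),"F",o["force"].round(1),"w",round(o["grip_width"],4),"gf",round(o["grip_force"],1));print("shift",d.round(4),"turn",w.round(4))
E
python3 - <<'E'
from h import *
from station import get_obs
rows(get_obs(),[.464,.205,.22],2.228)
E
```

```text
pos [0.3542 0.3194 0.2242] rot [-3.1411 -0.      2.227 ] t 1.1 F [-0.1  0.6  0.4] w 0.0939 gf 0.0
shift [-0.6303  0.0688  0.0169] turn [-0.0001 -0.     -0.0002]
```

Call:
play_rows(
  motion=[
    [[-0.08, 0.01, 0, 0, 0, 0, 1], [-0.16, 0.02, 0, 0, 0, 0, 1], [-0.24, 0.03, 0, 0, 0, 0, 1], [-0.32, 0.04, 0.01, 0, 0, 0, 1], [-0.4, 0.05, 0.01, 0, 0, 0, 1], [-0.48, 0.055, 0.015, 0, 0, 0, 1], [-0.56, 0.06, 0.015, 0, 0, 0, 1], [-0.63, 0.07, 0.015, 0, 0, 0, 1], [-0.63, 0.07, 0.015, 0, 0, 0, 1]],
  ],
)

```text
time_s: 2.0
ee_pos: [0.4648, 0.2056, 0.2203]
eef_rot: [-3.141, -0.0, 2.229]
force: [0.3, -0.4, 0.4]
grip_width: 0.0941
grip_force: 0.0
```

Run:
```python
from h import *
from station import get_obs,camera
o=get_obs();c=camera("wrist");cv2.imwrite("pics/w1.png",c["frame"][:,:,::-1])
T=np.eye(4);T[:3,:3]=R.from_euler('xyz',o["eef_rot"]).as_matrix();T[:3,3]=o["ee_pos"];c["T"]=T@c["T_tool_cam"]
P=cloud(c);f=c["frame"].astype(int);r,g,b=f[...,0],f[...,1],f[...,2];z=P[...,2]
m=(r>110)&(g<90)&(b<90)&(z>.133)&(z<.148)&(np.hypot(P[...,0]-.464,P[...,1]-.205)<.05);p=P[m]
print(axis(p),cv2.minAreaRect((p[:,:2]*1000).astype(np.float32)))
np.savez("w1.npz",**c)
rows(o,[.464,.205,.136],2.228)
```

```text
(array([0.46247922, 0.20691949, 0.13969789]), array([-0.59714686,  0.80213192]), array([0.00365029, 0.01367287]), np.float64(2.2107357659617772)) ((464.964599609375, 204.1011199951172), (11.893806457519531, 50.8148193359375), 37.33130645751953)
pos [0.4648 0.2056 0.2203] rot [-3.1409 -0.      2.2287] t 2.0 F [ 0.3 -0.4  0.4] w 0.0941 gf 0.0
shift [ 2.000e-04 -3.700e-03  3.372e-01] turn [-0.0001 -0.      0.0001]
```

View pics/w1.png

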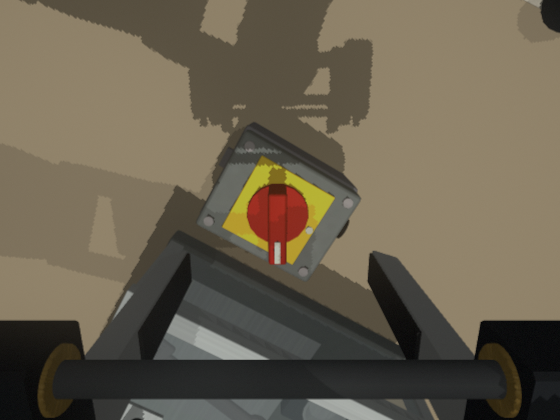

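The wrist view shows the red handle at (278,225), between the fingers and aligned with them. I'll descend and grip it.

Call:
play_rows(
  motion=[
    [[0, 0, 0.06, 0, 0, 0, 1], [0, 0, 0.13, 0, 0, 0, 1], [0, -0.002, 0.2, 0, 0, 0, 0.6], [0, -0.004, 0.27, 0, 0, 0, 0.3], [0, -0.004, 0.32, 0, 0, 0, 0], [0, -0.004, 0.34, 0, 0, 0, -0.3], [0, -0.004, 0.34, 0, 0, 0, -1], [0, -0.004, 0.34, 0, 0, 0, -1], [0, -0.004, 0.34, 0, 0, 0, -1], [0, -0.004, 0.34, 0, 0, 0, -1]],
  ],
  grip_force=25,
)

```text
time_s: 3.05
ee_pos: [0.4635, 0.2061, 0.1362]
eef_rot: [3.141, 0.0, 2.231]
force: [0.2, 0.1, 0.1]
grip_width: 0.0335
grip_force: 0.0
```

Call:
play_rows(
  motion=[
    [[0, 0, 0, 0, 0, 0, -1], [0, 0, 0, 0, 0, 0, -1], [0, 0, 0, 0, 0, 0, -1]],
  ],
)

```text
time_s: 3.35
ee_pos: [0.4629, 0.2057, 0.1358]
eef_rot: [-3.14, -0.0, 2.231]
force: [-4.0, -1.7, 1.5]
grip_width: 0.0129
grip_force: 25.0
```

Call:
play_rows(
  motion=[
    [[0, 0, 0, 0, 0, -0.015, -1], [0, 0, 0, 0, 0, -0.032, -1], [0, 0, 0, 0, 0, -0.05, -1], [0, 0, 0, 0, 0, -0.068, -1], [0, 0, 0, 0, 0, -0.086, -1], [0, 0, 0, 0, 0, -0.104, -1], [0, 0, 0, 0, 0, -0.122, -1], [0, 0, 0, 0, 0, -0.14, -1], [0, 0, 0, 0, 0, -0.155, -1], [0, 0, 0, 0, 0, -0.165, -1]],
  ],
)

```text
time_s: 4.35
ee_pos: [0.4628, 0.2055, 0.1358]
eef_rot: [-3.14, -0.002, -3.012]
force: [-5.8, -4.5, 5.3]
grip_width: 0.0132
grip_force: 25.0
```

Call:
play_rows(
  motion=[
    [[0, 0, 0, 0, 0, 0, -1], [0, 0, 0, 0, 0, 0, -1], [0, 0, 0, 0, 0, 0, -1]],
  ],
)

```text
time_s: 4.65
ee_pos: [0.4628, 0.2055, 0.1358]
eef_rot: [-3.14, -0.002, -3.016]
force: [-5.9, -4.8, 4.8]
grip_width: 0.0128
grip_force: 25.0
```

Call:
play_rows(
  motion=[
    [[0, 0, 0, 0, 0, 0, 0], [0, 0, 0, 0, 0, 0, 0], [0, 0, 0, 0, 0, 0, 0], [0, 0, 0, 0, 0, 0, 0], [0, 0, -0.08, 0, 0, 0, 0], [0, 0, -0.2, 0, 0, 0, 0], [0, 0, -0.32, 0, 0, 0, 0], [0, 0, -0.44, 0, 0, 0, 0], [0, 0, -0.5, 0, 0, 0, 0]],
  ],
)

```text
time_s: 5.55
ee_pos: [0.4637, 0.2063, 0.2633]
eef_rot: [3.141, 0.003, -3.016]
force: [-0.7, 1.1, 0.4]
grip_width: 0.0468
grip_force: 0.0
```

Run:
```python
from h import *
from station import get_obs,camera
o=get_obs();rows(o,[.484,-.0595,.27],1.704)
for n in("top","scene"):
    c=camera(n);np.savez(f"{n}1.npz",**c)
    P=cloud(c);f=c["frame"].astype(int);r,g,b=f[...,0],f[...,1],f[...,2];z=P[...,2]
    p=P[(r>110)&(g<90)&(b<90)&(z>.13)&(z<.148)&(np.hypot(P[...,0]-.464,P[...,1]-.205)<.05)];print(n,len(p))
    if len(p)>5: print(axis(p))
    cv2.imwrite(f"pics/{n}1.png",c["frame"][:,:,::-1])
c=camera("wrist");cv2.imwrite("pics/w2.png",c["frame"][:,:,::-1])
```

```text
pos [0.4637 0.2063 0.2633] rot [ 3.1409e+00  3.1000e-03 -3.0158e+00] t 5.55 F [-0.7  1.1  0.4] w 0.0468 gf 0.0
shift [ 0.0528 -1.0649 -0.0277] turn [0.0005 0.0003 0.2488]
top 0
scene 46
(array([0.473698  , 0.20748594, 0.13912215]), array([-0.98709481, -0.16013693]), array([0.00383946, 0.0150187 ]), np.float64(-2.9807632813562774))
```

View pics/w2.png

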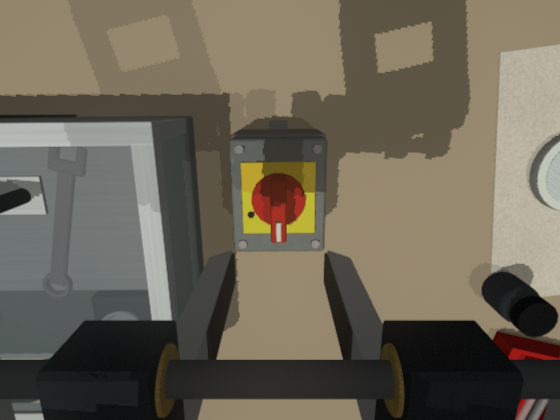

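The red handle at (278,215) now has its pointer square to the box, so the heater is off. Next is the lid bar.

Call:
play_rows(
  motion=[
    [[0, -0.08, -0.02, 0, 0, 0.015, 0], [0.005, -0.17, -0.04, 0, 0, 0.035, 0], [0.01, -0.26, -0.05, 0, 0, 0.055, 0.3], [0.015, -0.36, -0.05, 0, 0, 0.075, 0.6], [0.02, -0.46, -0.05, 0, 0, 0.097, 0.6], [0.025, -0.56, -0.05, 0, 0, 0.119, 0.6], [0.03, -0.66, -0.05, 0, 0, 0.141, 0.6], [0.035, -0.76, -0.05, 0, 0, 0.163, 0.6], [0.04, -0.86, -0.05, 0, 0, 0.185, 0.6], [0.045, -0.94, -0.05, 0, 0, 0.205, 0.6]],
  ],
)

```text
time_s: 6.7
ee_pos: [0.4812, -0.0297, 0.2716]
eef_rot: [-3.14, -0.001, 1.973]
force: [0.6, 0.2, 0.7]
grip_width: 0.0749
grip_force: 0.0
```

Run:
```python
from h import *
from station import get_obs,camera
o=get_obs();rows(o,[.484,-.0595,.27],1.704)
```

```text
pos [ 0.4812 -0.0297  0.2716] rot [-3.1396e+00 -1.1000e-03  1.9732e+00] t 6.7 F [0.6 0.2 0.7] w 0.0749 gf 0.0
shift [-0.1141 -0.0364  0.0063] turn [-0.0003 -0.0001  0.0428]
```

Call:
play_rows(
  motion=[
    [[-0.05, -0.02, 0, 0, 0, 0.02, 0.6], [-0.11, -0.036, 0, 0, 0, 0.043, 0.6], [-0.114, -0.036, 0, 0, 0, 0.043, 0.6], [-0.114, -0.036, 0, 0, 0, 0.043, 0.6]],
  ],
)

```text
time_s: 7.1
ee_pos: [0.4844, -0.058, 0.2722]
eef_rot: [-3.14, -0.001, 1.713]
force: [-0.1, -0.1, 0.3]
grip_width: 0.0752
grip_force: 0.0
```

Run:
```python
from h import *
from station import get_obs,camera
o=get_obs();c=camera("wrist");cv2.imwrite("pics/w3.png",c["frame"][:,:,::-1])
T=np.eye(4);T[:3,:3]=R.from_euler('xyz',o["eef_rot"]).as_matrix();T[:3,3]=o["ee_pos"];c["T"]=T@c["T_tool_cam"]
P=cloud(c);f=c["frame"].astype(int);z=P[...,2];near=(np.hypot(P[...,0]-.484,P[...,1]+.06)<.1)
m=near&(f.max(2)<70)&(z>.18)&(z<.2);p=P[m];print(len(p),axis(p),p.min(0),p.max(0),cv2.minAreaRect((p[:,:2]*1000).astype(np.float32)))
rows(o,[.484,-.0595,.184],1.704)
```

```text
3249 (array([ 0.48328293, -0.0546619 ,  0.18871408]), array([-0.13312878,  0.99109875]), array([0.00325105, 0.04255578]), np.float64(1.7043215218228778)) [ 0.46935079 -0.13521071  0.18200611] [0.49962134 0.01298312 0.19193763] ((484.4598083496094, -61.20973205566406), (11.429586410522461, 149.491943359375), 7.777227878570557)
pos [ 0.4844 -0.058   0.2722] rot [-3.1401e+00 -6.0000e-04  1.7127e+00] t 7.1 F [-0.1 -0.1  0.3] w 0.0752 gf 0.0
shift [-0.0057 -0.002   0.3528] turn [-0.0002 -0.0001  0.0014]
```

View pics/w3.png

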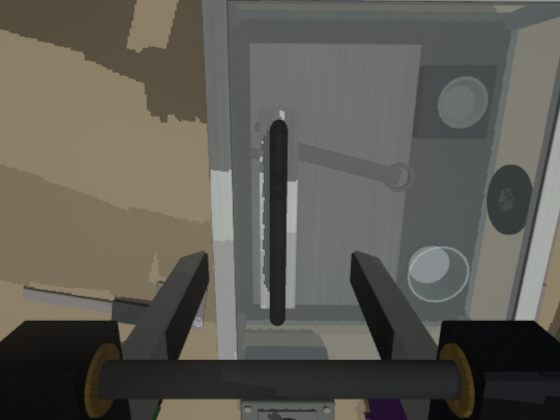

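The bar, from (279,125) to (278,322) in the wrist view, is centred between the fingers. I'll descend and grip it.

Call:
play_rows(
  motion=[
    [[0, 0, 0.06, 0, 0, 0.001, 0.6], [0, -0.001, 0.14, 0, 0, 0.001, 0.4], [0, -0.001, 0.22, 0, 0, 0.001, 0.2], [-0.005, -0.001, 0.29, 0, 0, 0.001, 0], [-0.005, -0.001, 0.335, 0, 0, 0.001, -0.3], [-0.005, -0.001, 0.353, 0, 0, 0.001, -0.5], [-0.005, -0.001, 0.353, 0, 0, 0.001, -0.8], [-0.005, -0.001, 0.353, 0, 0, 0.001, -1], [-0.005, -0.001, 0.353, 0, 0, 0.001, -1], [-0.005, -0.001, 0.353, 0, 0, 0.001, -1]],
  ],
  grip_force=30,
)

```text
time_s: 8.15
ee_pos: [0.4835, -0.0597, 0.1855]
eef_rot: [-3.139, 0.0, 1.703]
force: [-12.6, -1.2, 8.7]
grip_width: 0.0108
grip_force: 30.0
```

Call:
play_rows(
  motion=[
    [[0, 0, 0, 0, 0, 0, -1], [0, 0, 0, 0, 0, 0, -1], [0, 0, 0, 0, 0, 0, -1], [0, 0, 0, 0, 0, 0, -1]],
  ],
)

```text
time_s: 8.55
ee_pos: [0.4835, -0.0597, 0.1855]
eef_rot: [-3.139, -0.0, 1.703]
force: [-12.1, -0.7, 7.8]
grip_width: 0.0113
grip_force: 30.0
```

Run:
```python
from h import *
from station import get_obs
o=get_obs();rows(o,o["ee_pos"],1.704)
e=o["ee_pos"];r=R.from_euler('xyz',o["eef_rot"]);ex=np.array([np.cos(.133),np.sin(.133),0])
def bar(t): return (-.235*np.cos(t)+.052*np.sin(t))*ex+np.array([0,0,.235*np.sin(t)+.052*np.cos(t)])
for d in np.arange(1.5,46,1.5): print(d,(r.inv().apply(bar(np.radians(d))-bar(0))/.25).round(3))
```

```text
pos [ 0.4835 -0.0597  0.1855] rot [-3.1391 -0.      1.703 ] t 8.55 F [-12.1  -0.7   7.8] w 0.0113 gf 30.0
shift [0. 0. 0.] turn [-0.0004 -0.     -0.0002]
1.5 [ 0.     0.006 -0.025]
3.0 [ 0.     0.012 -0.049]
4.5 [ 0.     0.019 -0.073]
6.0 [ 0.     0.027 -0.097]
7.5 [ 0.     0.035 -0.121]
9.0 [ 0.     0.044 -0.145]
10.5 [ 0.     0.053 -0.168]
12.0 [ 0.     0.063 -0.191]
13.5 [ 0.     0.074 -0.214]
15.0 [ 0.     0.085 -0.236]
16.5 [ 0.     0.097 -0.259]
18.0 [ 0.     0.11  -0.281]
19.5 [ 0.     0.123 -0.302]
21.0 [ 0.     0.136 -0.323]
22.5 [ 0.     0.15  -0.344]
24.0 [ 0.     0.165 -0.365]
25.5 [ 0.     0.18  -0.385]
27.0 [ 0.     0.196 -0.405]
28.5 [ 0.     0.212 -0.424]
30.0 [ 0.     0.229 -0.443]
31.5 [ 0.     0.246 -0.461]
33.0 [ 0.     0.264 -0.479]
34.5 [ 0.     0.282 -0.497]
36.0 [ 0.     0.301 -0.514]
37.5 [ 0.    0.32 -0.53]
39.0 [ 0.     0.339 -0.546]
40.5 [ 0.     0.359 -0.562]
42.0 [ 0.     0.379 -0.576]
43.5 [ 0.     0.4   -0.591]
45.0 [ 0.     0.421 -0.605]
```

Call:
play_rows(
  motion=[
    [[0, 0.003, -0.012, 0, 0, 0, -1], [0, 0.009, -0.037, 0, 0, 0, -1], [0, 0.015, -0.061, 0, 0, 0, -1], [0, 0.023, -0.085, 0, 0, 0, -1], [0, 0.031, -0.109, 0, 0, 0, -1], [0, 0.039, -0.133, 0, 0, 0, -1], [0, 0.048, -0.156, 0, 0, 0, -1], [0, 0.058, -0.18, 0, 0, 0, -1], [0, 0.066, -0.197, 0, 0, 0, -1], [0, 0.074, -0.214, 0, 0, 0, -1]],
  ],
)

```text
time_s: 9.55
ee_pos: [0.5011, -0.0573, 0.2382]
eef_rot: [-3.136, -0.0, 1.703]
force: [-15.5, -2.7, 1.8]
grip_width: 0.0109
grip_force: 30.0
```

Run:
```python
from h import *
from station import get_obs
o=get_obs();rows(o,o["ee_pos"],1.704);print(o["moment"])
```

```text
pos [ 0.5011 -0.0573  0.2382] rot [-3.1360e+00 -4.0000e-04  1.7028e+00] t 9.55 F [-15.5  -2.7   1.8] w 0.0109 gf 30.0
shift [0. 0. 0.] turn [-0.0009 -0.0001 -0.0002]
[-0.48774484  3.11364929 -0.00761348]
```

Call:
play_rows(
  motion=[
    [[0, 0.007, -0.016, 0, 0, 0, -1], [0, 0.02, -0.04, 0, 0, 0, -1], [0, 0.033, -0.063, 0, 0, 0, -1], [0, 0.046, -0.085, 0, 0, 0, -1], [0, 0.059, -0.106, 0, 0, 0, -1], [0, 0.073, -0.128, 0, 0, 0, -1], [0, 0.088, -0.149, 0, 0, 0, -1], [0, 0.103, -0.17, 0, 0, 0, -1], [0, 0.119, -0.19, 0, 0, 0, -1], [0, 0.135, -0.21, 0, 0, 0, -1]],
  ],
)

```text
time_s: 10.55
ee_pos: [0.5347, -0.0528, 0.292]
eef_rot: [-3.137, -0.0, 1.703]
force: [-17.8, -0.9, 8.3]
grip_width: 0.0108
grip_force: 30.0
```

Run:
```python
from h import *
from station import get_obs
o=get_obs();rows(o,o["ee_pos"],1.704);print(o["moment"])
```

```text
pos [ 0.5347 -0.0528  0.292 ] rot [-3.1372e+00 -1.0000e-04  1.7026e+00] t 10.55 F [-17.8  -0.9   8.3] w 0.0108 gf 30.0
shift [0. 0. 0.] turn [-0.0007 -0.     -0.0002]
[-0.19758145  3.67597634  0.02685404]
```

Call:
play_rows(
  motion=[
    [[0, 0.016, -0.019, 0, 0, 0, -1], [0, 0.033, -0.037, 0, 0, 0, -1], [0, 0.05, -0.055, 0, 0, 0, -1], [0, 0.068, -0.073, 0, 0, 0, -1], [0, 0.087, -0.09, 0, 0, 0, -1], [0, 0.106, -0.106, 0, 0, 0, -1], [0, 0.125, -0.122, 0, 0, 0, -1], [0, 0.145, -0.138, 0, 0, 0, -1], [0, 0.165, -0.152, 0, 0, 0, -1], [0, 0.182, -0.165, 0, 0, 0, -1]],
  ],
)

```text
time_s: 11.55
ee_pos: [0.5804, -0.0469, 0.3348]
eef_rot: [-3.141, 0.001, 1.703]
force: [-13.3, -2.8, 12.7]
grip_width: 0.0111
grip_force: 30.0
```

Call:
play_rows(
  motion=[
    [[0, 0.01, -0.007, 0, 0, 0, -1], [0, 0.02, -0.014, 0, 0, 0, -1], [0, 0.023, -0.016, 0, 0, 0, -1], [0, 0.023, -0.016, 0, 0, 0, -1], [0, 0.023, -0.016, 0, 0, 0, -1], [0, 0.023, -0.016, 0, 0, 0, -1]],
  ],
)

```text
time_s: 12.15
ee_pos: [0.5862, -0.0462, 0.3385]
eef_rot: [3.142, 0.001, 1.703]
force: [-13.8, -1.8, 13.5]
grip_width: 0.0112
grip_force: 30.0
```

Run:
```python
from h import *
from station import get_obs,camera
o=get_obs();rows(o,o["ee_pos"],1.704);print(o["moment"])
# lid angle: bar vs hinge, and frame plane fit
for n in("scene","top"):
    c=camera(n);cv2.imwrite(f"pics/{n}2.png",c["frame"][:,:,::-1])
    P=cloud(c);t=.133;d=P-np.array([.7175,-.0285,.132]);X=d[...,0]*np.cos(t)+d[...,1]*np.sin(t);Y=-d[...,0]*np.sin(t)+d[...,1]*np.cos(t);Z=d[...,2]
    m=(c["z_map"]>0)&(abs(Y)>.15)&(abs(Y)<.174)&(X<-.03)&(X>-.23)&(Z>.02)&(Z<.23)
    x,z=X[m],Z[m];print(n,m.sum(),"angle",np.degrees(np.median(np.arctan2(z,-x))),np.degrees(np.arctan(-np.polyfit(x,z,1)[0])))
```

```text
pos [ 0.5862 -0.0462  0.3385] rot [3.1416e+00 9.0000e-04 1.7026e+00] t 12.15 F [-13.8  -1.8  13.5] w 0.0112 gf 30.0
shift [0. 0. 0.] turn [ 0.      0.0001 -0.0002]
[-0.37442033  2.76875132  0.11013723]
scene 1196 angle 48.1524101027322 44.32949911304748
top 892 angle 47.636758949710234 44.187119642150876
```

View pics/scene2.png

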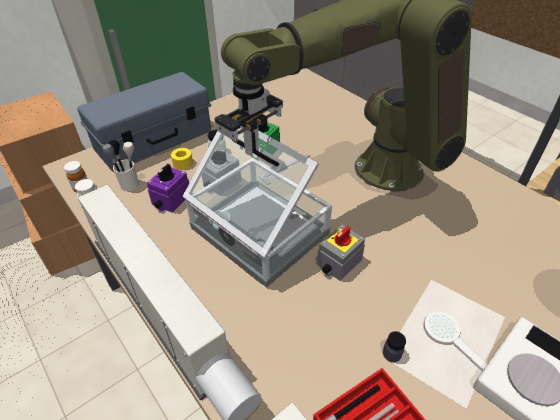

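The lid is open at about 44° with the bar at (262,155) in the grip, and the red switch at (343,240) is off.

```bash
python3 -c "
from station import workorder
print(workorder.hand_in())"
```

```text
the job is handed in; nothing more can be done
None
```

The heater was turned off with the lid still shut, and the lid is now held open at about 44° by the gripped bar; the job is handed in, but no verdict came back.

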